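Close the casting box and hold its end board on the seals

ROBOT

A 6-joint arm with a two-finger parallel gripper is mounted at the origin on a cart in front of the work surface, level with it; the furniture and walls round the work are solid. World frame = base frame: x ahead of the robot, y to its left, z up, the work surface at z = 0. Lengths are in m, angles in rad, forces in N, time in s.
With the tool pointing down it reaches from about 0.325 to 1 m from the base axis. Payload 5.1 kg.
Tool frame: the origin (TCP) lies between the finger pads; the fingertips stand 19 mm ahead of it and the grasp point (between the pads) is the TCP; z points along the fingers, y is the line along which they close (so a half turn about z gives the same grasp; the last joint's range is limited). The gripper opens to 85 mm and grips with 20 to 120 N. Pads are 22 mm wide; open, the fingers measure 114 mm over their backs; the gripper's body (76 mm by 85 mm) begins 54 mm behind the grasp point. The pads swing forward as they close: fully open they stand 13 mm farther back than shut.
Start: joints at [1.075, 0.124, 1.65, -0, 1.367, -0.083], TCP at [0.261, 0.595, 0.228] pointing down, gripper open.
Joint ranges: [-2.61, 2.61], [-1.02, 2.33], [0.03, 2.71], [-1.35, 4.49], [0.32, 2.68], [-2.91, 2.91]. Speed limits (rad/s): [2.57, 2.57, 3.14, 3.14, 3.14, 3.14].

INTERFACE

Orientations are given as a unit quaternion [w, x, y, z].
In Python, from bench import ctrl gives the robot as it stands.
- The arm moves only by the tool carry_out, never from a script. Its argument "rows" is a list of rows, each a list of 3 entries, a list of its own where there are three numbers: the shift along the tool's x, y, z in cm, then the turn about the tool's z in units of 5 degrees (1.0 is 5 degrees), then the opening, from 0 (shut) to 1 (fully open). A call has 1 to 5 rows; each row is the pose to reach, as a shift and turn from the pose commanded when the call began, along the tool's axes at that moment; what a row does not reach only later rows make up. A row lasts 1/8 s, in which the tool goes at most 62.5 mm and 10.7 degrees, less where a joint would pass 70% of its speed; a pose out of reach is approached as far as the arm can. A call with a gripper value outside its range is refused whole. The fingers move at their own pace and stop on an object; the grip force is fixed at half the most. Time passes only in rows, so rows that repeat a pose let the fingers close. It gives the time, the measured TCP pose, the force, the opening and the grip force at its end, in the units of the state.
- ctrl.sense(): the state, without advancing time (a new reading comes with each control period).
- ctrl.camera(name): name is "side" or "top" or "wrist"; returns the picture (420x560x3 uint8, red, green, blue); there is no depth.
- ctrl.calibration(name): a dict with "fx", "fy", "cx", "cy" (pixels), "k1" (the pictures are not rectified: a ray, as slopes to the right and down, at radius r is drawn at 1 + k1 r^2 times it, then the intrinsics apply), "rvec" (rotation vector, rad) and "tvec" (3), from world to camera coordinates, as OpenCV has them. Camera axes: x right, y down, z forward; pixel columns grow to the right and rows downward; lengths in m; the calibration is good to about 2 mm. A picture is of the moment at which its call begins: read the wrist's pose just before it. calibration takes no time and is no camera call; for the wrist camera it gives the pose at the moment of the call.
- ctrl.sign_off(): hands the job in; it is judged then, once.
The state is a dict: "time_s": time; "joints": joint angles; "qd": joint speeds; "effort": joint torques, N m; "tcp_pos": TCP position; "tcp_rot": TCP orientation; "contact_force": force on the tool from outside, world axes, zero at the start; "torque": the same for the moment, N m; "finger_gap": finger opening in m; "finger_force": force on a finger pad.
Only numpy, scipy, OpenCV 4.12 (cv2) and the standard library are available. Lean on these libraries where they do the work, as an engineer would, in place of code of your own. Each camera call takes 0.05 s, during which the arm holds its last target. There are 200 camera calls.

TASK

The casting box is being made ready for plaster. First press the hinged hold-down bridge down over the cup master until its ball catch clicks and keeps it shut by itself; then take the loose end board, stand it on the box's base between the two guide cheeks with its foot batten on the outside, and press it squarely against both rubber seals with about 12 N, so that each seal is squeezed about half way (about 5 of its 10 mm). Keep holding it so, steadily, as a third hand for the person who will tighten the wing nuts: the program finishes while still holding and pressing the board. Do not shift the master in the box or disturb the things lying round.

Things in the scene. Friction and masses are not known exactly. Their poses are not given: they have to be found in the camera images.
- casting_box: open-topped plywood casting box on a base board 208 (x -100 to 108) x 200 x 12 mm, fixed to the bench. Origin: underside of the base; x from the open front (robot side) to the back wall, y left, z up. Side walls: inner faces y +-55, outer +-73, x -35 to 85, top z 97; back wall x 85 to 103. A rubber seal, 10 mm wide, stands upright on the front end of each side wall
- board_place (a point): where the end board's origin lies when it stands in place with each seal squeezed 5 mm: -49, 0, 12 mm in the box frame, axes as the box. Left and right of it a plywood guide cheek (inner faces y +-73, x -95 to -20, top z 60) carries a steel turn button and wing nut (top z 77), swung outward. Borne down on hard, the board drags on the base
- seal_left (a joint): squeeze of the left (+y) rubber seal, m: 0 free, 0.010 fully crushed (the board then meets the wall). It gives along the box's x like a spring of 1200 N/m (6 N at 5 mm). Seal at box y 64, z 14 to 88 mm; its free face, unsqueezed, at box x -45 mm
- seal_right (a joint): the same for the right seal, at box y -64 mm; both seals together 2400 N/m
- bridge (a joint): angle of the hold-down bridge, rad: 0 shut (bar level), grows as its free end rises; hinge friction keeps it where it is left (about 1 N at the free end). Pushed down, it meets the ball catch at about 0.12 rad; about 10 N on its tab drives it past the balls, which close over it below about 0.03 rad and hold it on its stop at 0
- bridge_hinge (a point): hinge axis of the bridge, on the left wall: 30, 64, 108 mm in the box frame; the axis runs along the box's x. The bridge is an aluminium bar 24 wide, 10 thick, 165 mm long from the axis, with a padded foot below its middle and a nut above it (top z 119 mm when shut)
- bridge_tab (a point): where to press: on the bar's top near its free end, 151 mm from the hinge axis and 5 mm above the bar's middle line (a 2 mm rubber pad there is soft). Shut, it lies at 30, -87, 113 mm in the box frame, free space below. The catch blocks (to z 125 mm) stand beside the bar on the right wall, box y -57 to -71
- end_board: loose plywood board 18 thick (x) x 140 wide (y) x 80 mm tall, about 0.15 to 0.25 kg, standing on the bench; foot batten 22 x 20 tall along the bottom of its outer (-x) face. Origin: underside, middle of the 18 mm board; x points to the smooth inner face that goes on the seals. Can be pinched over its top edge, across the 18 mm. In the box it has 3 mm play to each cheek
- master_place (a point): where the master stands in the box: 30, 0, 12 mm in the box frame
- master: cream cup form standing mouth down in the box, 70 diameter x 75 mm tall, loose; origin at its underside. About 35 mm free between it and the board in place
- mould_half: bystander: white plaster mould part 64 x 100 x 48, origin at its underside
- brush: bystander: wooden-handled brush 29 x 192 x 14 lying on the bench, origin at its underside
- cup_clear: bystander: clear mixing cup 74 diameter x 86 tall, origin at its underside

How it is judged:
On the way, in this order (a step that is already met when the one before it is completed fails the run):
1. the hold-down bridge is snapped shut (value of joint bridge below 0.03 rad), for 0.3 s.
2. the end board squeezes both seals within the band, steadily (value of joint seal_left between 0.003 and 0.0075 m and value of joint seal_right between 0.003 and 0.0075 m and contact force between end_board and casting_box above 5 N), for 0.5 s.
At the end, for the whole second after the job is handed in: the bridge stays shut (within 0.03 rad); the end board stands upright on the base (within 5 mm) between the cheeks, inner face on the seals, held by the fingers, and squeezes each seal by 3 to 7.5 mm (3.6 to 9 N on each); the master is upright within 12 mm of its place (all of step 2 and value of joint bridge below 0.03 rad and contact force between the fingers and end_board above 4 N and z of end_board in the frame of casting_box below 0.017 m and x of end_board in the frame of casting_box between -0.055 and -0.044 m and y of end_board in the frame of casting_box between -0.006 and 0.006 m and angle between each of end_board, master's own z axis and vertical below 0.08 rad and linear speed of end_board below 0.01 m/s and horizontal distance between master and master_place below 0.012 m); the arm keeps its last pose, push and grip.
It fails at once if a bystander is moved by more than 30 mm (distance of any of mould_half, brush, cup_clear from where it was at the start of the episode above 0.03 m).
It fails at once if the master is pushed more than 12 mm from its place or tipped (horizontal distance between master and master_place above 0.012 m or angle between master's own z axis and vertical above 0.15 rad).
It also fails if it takes over 61 s, if anything falls off the work surface, if the arm or the gripper's body presses on something with over 40 N, if the wrist force passes 120 N, or if a joint passes its speed limit or range.

## Working session

There is one attempt and no reset: what is moved stays moved. The work goes in short steps, Python scripts to look and compute and a tool call to move; the robot and the scene stay as the last step left them, time stands still between calls to the robot, and variables do not carry over. Pictures are saved under pics/ and viewed, at most 10 in all, crops included, and the job is handed in when it is done.

Besides the shell and the picture viewer there is one more tool, called after "Request:" by a JSON object that holds its "name" and its "arguments". carry_out: Moves the arm, as the interface text tells. Its arguments: {"type":"object","properties":{"rows":{"type":"array"}},"required":["rows"]}

```bash
ls; mkdir -p pics; cat > h.py <<'E'
import numpy as np, cv2
from bench import ctrl
def cal(n):
    c=ctrl.calibration(n); R=cv2.Rodrigues(np.array(c["rvec"],float))[0]; return c,R,np.array(c["tvec"],float)
def ray(n,uv,C=None):
    c,R,t=C or cal(n)
    x=(uv[0]-c["cx"])/c["fx"]; y=(uv[1]-c["cy"])/c["fy"]; rd=np.hypot(x,y); r=rd
    for _ in range(20): r=rd/(1+c["k1"]*r*r)
    s=r/rd if rd>0 else 1
    d=R.T@np.array([x*s,y*s,1]); return -R.T@t, d/np.linalg.norm(d)
def onz(n,uv,z,C=None):
    o,d=ray(n,uv,C); return o+d*(z-o[2])/d[2]
def proj(n,p,C=None):
    c,R,t=C or cal(n); q=R@np.array(p,float)+t; x,y=q[:2]/q[2]; s=1+c["k1"]*(x*x+y*y)
    return np.array([c["fx"]*x*s+c["cx"],c["fy"]*y*s+c["cy"]])
def tri(rays):
    A=np.zeros((3,3));b=np.zeros(3)
    for o,d in rays:
        P=np.eye(3)-np.outer(d,d);A+=P;b+=P@o
    p=np.linalg.solve(A,b); return p,[np.linalg.norm((np.eye(3)-np.outer(d,d))@(p-o)) for o,d in rays]
def snap(n,f):
    im=ctrl.camera(n); cv2.imwrite("pics/"+f,im[:,:,::-1]); return im
E
python3 - <<'E'
from h import *
np.set_printoptions(precision=4,suppress=True)
for n in("side","top","wrist"):
    snap(n,n+"0.png"); c,R,t=cal(n); print(n,c, -R.T@t)
print(ctrl.sense())
E
```

```text
pics
side {'fx': 491.3875249360292, 'fy': 491.3875249360292, 'cx': 278.0723346003167, 'cy': 209.86184753240764, 'k1': -0.10947105730559789, 'rvec': array([ 1.978 , -0.242 ,  0.1335]), 'tvec': array([-0.4298,  0.2283,  0.8911])} [ 0.2613 -0.8026  0.5642]
top {'fx': 502.6042398640936, 'fy': 502.6042398640936, 'cx': 283.51437754816976, 'cy': 215.06751420444388, 'k1': -0.15218288702015176, 'rvec': array([ 2.1747, -2.1522,  0.0587]), 'tvec': array([0.2333, 0.4831, 1.3391])} [0.3656 0.1963 1.3816]
wrist {'fx': 359.66378681287136, 'fy': 359.66378681287136, 'cx': 279.01772605445035, 'cy': 210.0095947612167, 'k1': -0.029529725311043947, 'rvec': array([-2.4029, -1.5717, -0.2438]), 'tvec': array([-0.6501, -0.0392,  0.3794])} [0.189  0.6275 0.3722]
{'time_s': 0.15, 'joints': array([ 1.0754,  0.1244,  1.6514,  0.    ,  1.3675, -0.0826]), 'qd': array([-0.0002, -0.0016, -0.0046, -0.0025,  0.0013,  0.    ]), 'effort': array([  0.0002, -42.4225, -36.6014,  -0.    ,   0.0046,  -0.    ]), 'tcp_pos': array([0.2606, 0.5949, 0.2273]), 'tcp_rot': array([-0.0002,  0.2049,  0.9788, -0.0008]), 'contact_force': array([ 0.1314, -0.2257, -0.9569]), 'torque': array([0.0142, 0.0082, 0.0143]), 'finger_force': 0.0, 'finger_gap': 0.08540384101401031}
```

View pics/side0.png

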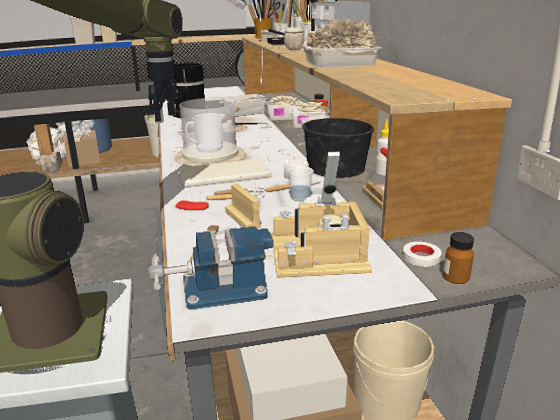

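View pics/top0.png

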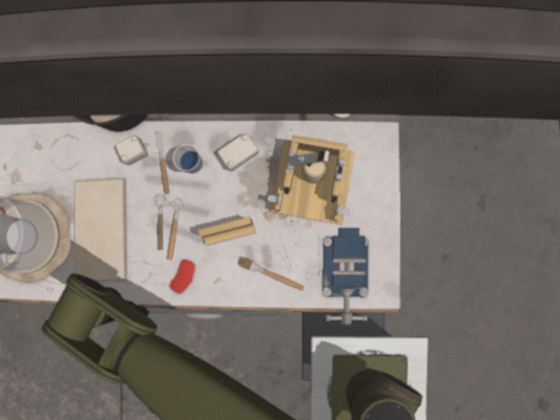

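The top view shows the box at about (315,180), the bridge raised with its hinge on the left wall near (285,165), the end board at (227,231), and the vise at (345,265). Next I'll look at enlarged crops.

```bash
python3 - <<'E'
import cv2,numpy as np
a=cv2.imread("pics/top0.png")[125:255,190:370]; b=cv2.imread("pics/side0.png")[145:280,220:380]
a=cv2.resize(a,None,fx=4.4,fy=4.4,interpolation=2); print(a.shape)
b=cv2.resize(b,None,fx=4.4,fy=4.4,interpolation=2)
cv2.imwrite("pics/a.png",a);cv2.imwrite("pics/b.png",b)
E
```

```text
(572, 792, 3)
```

View pics/a.png

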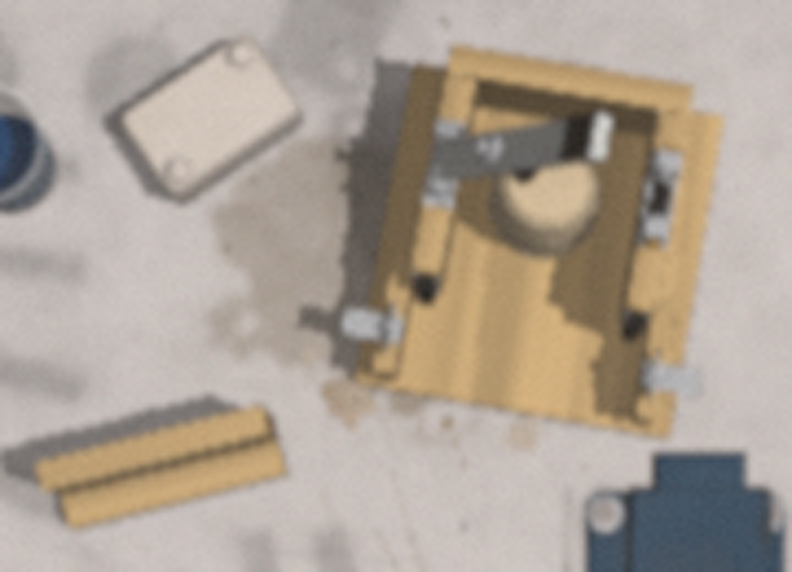

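View pics/b.png

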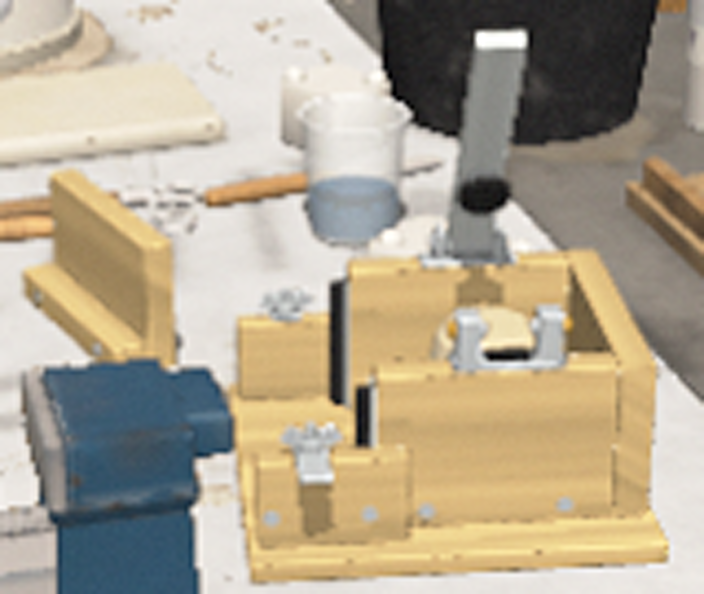

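Crop (scale 4.4, offset 190,125 in top, 220,145 in side): base front corners at crop (361,382) and (670,435), back right at (722,115). The bar tip is at (600,135) in top and (500,40) in side. The board lies with its batten on the robot side.

```bash
python3 - <<'E'
from h import *
np.set_printoptions(precision=4,suppress=True)
T=lambda x,y:(x/4.4+190,y/4.4+125); S=lambda x,y:(x/4.4+220,y/4.4+145)
P={}
for k,u in dict(FL=(361,382),FR=(670,435),BR=(722,115)).items(): P[k]=onz("top",T(*u),.012);print(k,P[k])
print("FLFR",np.linalg.norm(P["FL"]-P["FR"]),"FRBR",np.linalg.norm(P["FR"]-P["BR"]))
for k,u in dict(FL=(236,385),FR=(250,572),BR=(665,550)).items(): print("side",k,onz("side",S(*u),.012 if k=="FL" else .006))
yv=(P["FL"]-P["FR"]); th=np.arctan2(-yv[0],yv[1]); xv=P["BR"]-P["FR"]; th2=np.arctan2(xv[1],xv[0]); print("th",np.degrees([th,th2]))
# seals tops z .088
a=onz("top",T(425,285),.088); b=onz("top",T(633,323),.088); print("seals",a,b,np.linalg.norm(a-b))
# bar tip: mid of tip face
print("tip",tri([ray("top",T(600,130)),ray("side",S(500,38))]))
# board top edge: corners
for k,u in dict(L=(40,472),R=(268,415)).items(): print(k,onz("top",T(*u),.08))
print("boardtri R", tri([ray("top",T(270,420)),ray("side",S(165,240))]),"L",tri([ray("top",T(45,478)),ray("side",S(63,178))]))
m=onz("top",T(552,180),.087); print("master",m)
E
```

```text
FL [0.4903 0.2702 0.012 ]
FR [0.4591 0.0781 0.012 ]
BR [0.6612 0.0452 0.012 ]
FLFR 0.19471804205993312 FRBR 0.20474565573899015
side FL [0.495 0.272 0.012]
side FR [0.4588 0.0831 0.006 ]
side BR [0.6625 0.0493 0.006 ]
th [-9.2394 -9.2246]
seals [0.5412 0.2291 0.088 ] [0.5197 0.1065 0.088 ] 0.1245107659935458
tip (array([0.5998, 0.1354, 0.2503]), [np.float64(0.0013896191678149283), np.float64(0.0013896191678151241)])
L [0.4287 0.4571 0.08  ]
R [0.464  0.3214 0.08  ]
boardtri R (array([0.4632, 0.3193, 0.0856]), [np.float64(0.0025044487104460603), np.float64(0.002504448710446114)]) L (array([0.4261, 0.4545, 0.0772]), [np.float64(0.0008198020758524417), np.float64(0.0008198020758525553)])
master [0.6048 0.1545 0.087 ]
```

Request:
{"name": "carry_out", "arguments": {"rows": [[[-6,-4,-6],2,0],[[-12,-8,-9],4,0],[[-18,-13,-9.3],6,0],[[-24,-17,-9.3],8,0],[[-30,-21,-9.3],10,0]]}}

```text
time_s: 0.78
tcp_pos: [0.4115, 0.3463, 0.3184]
tcp_rot: [0.0, 0.601, 0.799, 0.0]
contact_force: [0.8, -0.4, -0.2]
finger_gap: 0.0
finger_force: 0.0
```

```bash
cat >> h.py <<'E'
from scipy.spatial.transform import Rotation as Ro
np.set_printoptions(precision=4,suppress=True)
def toolR(s=None):
    q=(s or ctrl.sense())["tcp_rot"]; return Ro.from_quat([q[1],q[2],q[3],q[0]]).as_matrix()
def go(p,ang):
    "shift cm & turn units to reach world TCP p with tool-x heading ang deg"
    s=ctrl.sense();R=toolR(s);h=np.degrees(np.arctan2(R[1,0],R[0,0]))
    print("t",s["time_s"],"tcp",s["tcp_pos"],"head",h,"tilt",R[:,2],"F",s["contact_force"],"M",s["torque"],"gap",s["finger_gap"],s["finger_force"])
    print("shift",R.T@(np.array(p)-s["tcp_pos"])*100,"turn",(-(ang-h))/5)
E
python3 -c "
from h import *
go([.5,.19,.32],80.8)"
```

```text
t 0.775 tcp [0.4115 0.3463 0.3184] head 106.04612849260566 tilt [ 0.0009  0.0005 -1.    ] F [ 0.7919 -0.3878 -0.1623] M [ 0.0539 -0.0404  0.0192] gap 2.703962352467116e-05 0.0
shift [-17.4683   4.1891  -0.16  ] turn 5.049225698521132
```

```bash
python3 - <<'E'
from h import *
import pickle
C=cal("wrist"); snap("wrist","w1.png"); pickle.dump(C,open("w1.pkl","wb")); print(-C[1].T@C[2],C[1])
E
```

```text
[0.3898 0.4225 0.4633] [[ 0.961   0.2767  0.0003]
 [ 0.2634 -0.9151  0.3052]
 [ 0.0847 -0.2932 -0.9523]]
```

Request:
{"name": "carry_out", "arguments": {"rows": [[[-6,1.5,0],2,0],[[-12,3,0],4,0],[[-17.5,4.2,0],5,0],[[-17.5,4.2,0],5,0]]}}

```text
time_s: 1.32
tcp_pos: [0.5015, 0.189, 0.3174]
tcp_rot: [-0.0, 0.76, 0.65, -0.001]
contact_force: [0.1, 0.3, 0.1]
finger_gap: -0.0002
finger_force: 0.0
```

```bash
python3 - <<'E'
from h import *
import pickle
C=cal("wrist"); snap("wrist","w2.png"); pickle.dump(C,open("w2.pkl","wb")); print(-C[1].T@C[2])
a=cv2.imread("pics/w1.png");b=cv2.imread("pics/w2.png")
cv2.imwrite("pics/b2.png",cv2.resize(b,(800,600),interpolation=2))
cv2.imwrite("pics/b1.png",cv2.resize(a,(800,600),interpolation=2))
E
```

```text
[0.514  0.2674 0.4622]
```

View pics/b2.png

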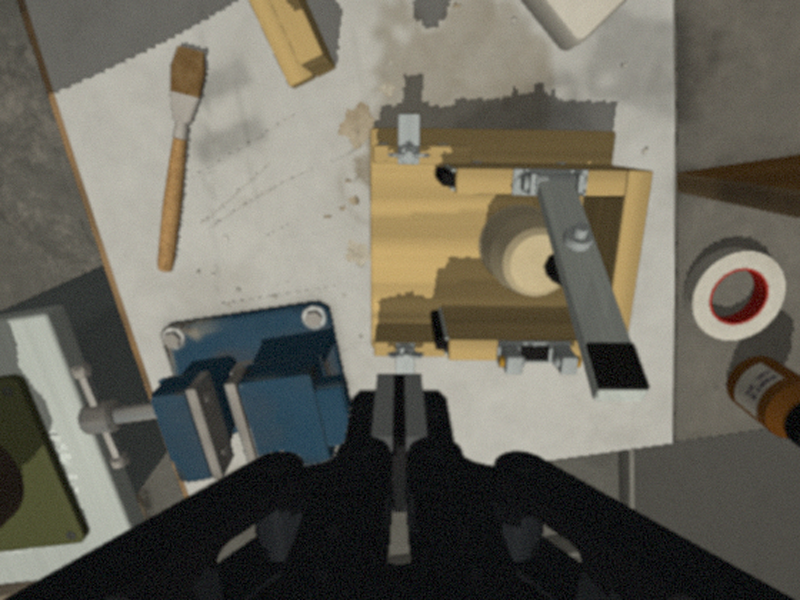

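View pics/b1.png

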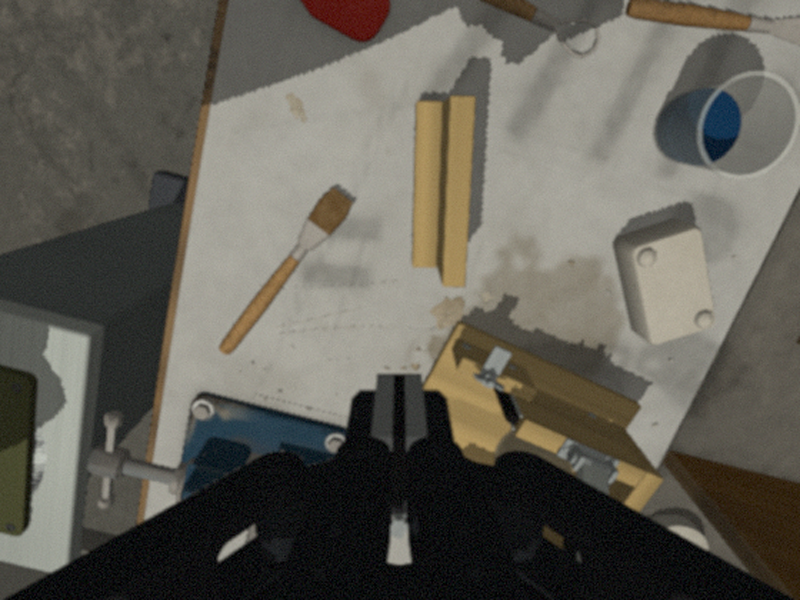

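w2 (scale 1.4286): box base front-left corner at (372,128), seals at (445,176) and (440,328), left wall top and bar tip pad at (615,365). w1: board top strip with corners (450,96), (475,97), (467,287), (443,286), and batten to its left.

```bash
python3 - <<'E'
from h import *
import pickle
k=560/800
W1=pickle.load(open("w1.pkl","rb"));W2=pickle.load(open("w2.pkl","rb"))
a=cv2.imread("pics/w1.png");b=cv2.imread("pics/w2.png")
# board: right edge of top strip (smooth face), z .08
hs=cv2.cvtColor(a,cv2.COLOR_BGR2HSV); wood=((hs[...,0]>12)&(hs[...,0]<30)&(hs[...,1]>90)&(hs[...,2]>110)).astype(np.uint8)
n,l,st,ce=cv2.connectedComponentsWithStats(wood)
for i in range(1,n):
    if st[i,4]>150: print("wood",st[i],ce[i])
R=[];
for v in range(75,195,5):
    u=np.where(wood[v,285:345])[0]
    if len(u): R.append(onz("w",(285+u.max()+.5,v),.08,W1)[:2])
R=np.array(R); d=np.linalg.svd(R-R.mean(0))[2][0]; d*=np.sign(d[1]); print("face line",R.mean(0),"dir",d,"yaw",np.degrees(np.arctan2(-d[0],d[1])),"res",np.abs((R-R.mean(0))@[-d[1],d[0]]).max())
for nme,u in dict(TLb=(450,96),TLf=(475,97),BRf=(467,287),BRb=(443,286)).items(): print(nme,onz("w",(u[0]*k,u[1]*k),.08,W1))
# height check via top cam: far corner face
T=lambda x,y:(x/4.4+190,y/4.4+125)
print("tri", tri([ray("top",T(270,408)),ray("w",(467*k,287*k),W1)]), tri([ray("top",T(38,465)),ray("w",(475*k,97*k),W1)]))
# seals w2
g=b.max(2)
for nm,(x0,x1,y0,y1) in dict(L=(425,465,160,195),R=(425,465,300,355)).items():
    x0,x1,y0,y1=[int(q*k) for q in(x0,x1,y0,y1)]
    m=(g[y0:y1,x0:x1]<45); ys,xs=np.where(m); print("seal",nm,xs.min()+x0,xs.max()+x0,ys.min()+y0,ys.max()+y0,m.sum()); print("\n".join("".join("#" if q else "." for q in r) for r in m))
crop=b[int(110*k):int(410*k),int(360*k):int(660*k)]
cv2.imwrite("pics/c2.png",cv2.resize(crop,(600,600),interpolation=cv2.INTER_CUBIC)); print(crop.shape,int(110*k),int(360*k))
E
```

```text
wood [441   2  85  18 670] [482.0985  10.5925]
wood [ 309   67   24  133 2234] [320.2064 131.5712]
wood [ 289   70   21  117 1988] [298.5604 127.7238]
wood [127  74  19  99 420] [135.5762 120.6071]
wood [154 179  55  68 765] [180.1634 213.8484]
wood [113 198  12  59 202] [118.2921 227.0248]
wood [ 297  227   61   90 2350] [327.2421 280.2426]
wood [361 294  35  23 436] [377.883  305.2683]
wood [432 323  32  35 578] [446.2491 339.0865]
face line [0.4505 0.3999] dir [-0.258   0.9662] yaw 14.948637692681622 res 0.0006270828472996727
TLb [0.417  0.4581 0.08  ]
TLf [0.434  0.4624 0.08  ]
BRf [0.4721 0.3294 0.08  ]
BRb [0.4539 0.325  0.08  ]
tri (array([0.473 , 0.3235, 0.0607]), [np.float64(0.003474926889257291), np.float64(0.003474926889257221)]) (array([0.4353, 0.4638, 0.0576]), [np.float64(0.0015319179351517018), np.float64(0.0015319179351516235)])
seal L 306 317 117 129 114
............................
............................
............................
............................
............................
..........#####.............
.........#######............
.........####
[... 929 characters left out ...]
............
......#####.................
......######................
.....#######................
......######................
......######................
......######................
......#######...............
.......######...............
......#######...............
.......######...............
.......######...............
.......######...............
.......#######..............
.......#######..............
........#######.............
.........#######............
.........#######............
.........#######............
.............##.............
............................
............................
............................
............................
(210, 210, 3) 77 251
```

View pics/c2.png

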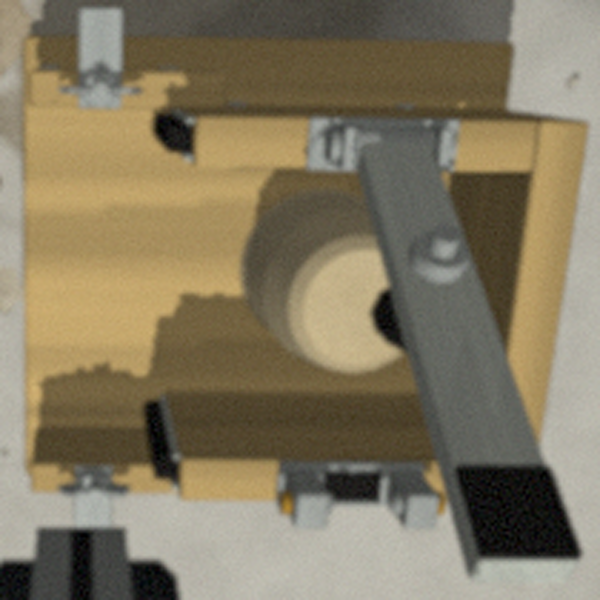

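```bash
python3 - <<'E'
from h import *
import pickle
W2=pickle.load(open("w2.pkl","rb"))
Q=lambda x,y:((x+.5)/2.857+251-.5,(y+.5)/2.857+77-.5)
pts=dict(FL=((25,40),(-100,100,12)),BL=((511,44),(None,None,12)),Lfi=((193,167),(-35,55,97)),Lfo=((193,118),(-35,73,97)),Bo=((587,123),(103,73,97)),Bi=((535,172),(85,55,97)),
 Rfi=((175,460),(-35,-55,97)),Rfo=((182,498),(-35,-73,97)),ckR=((30,466),(-95,-73,60)))
A=[];B=[]
for n,(u,b) in pts.items():
    p=onz("w",Q(*u),b[2]/1000,W2)
    if b[0] is None: print(n,p);continue
    A.append(np.array(b[:2])/1000);B.append(p[:2])
A=np.array(A);B=np.array(B)
a=A-A.mean(0);b=B-B.mean(0); th=np.arctan2((a[:,0]*b[:,1]-a[:,1]*b[:,0]).sum(),(a*b).sum()); R=np.array([[np.cos(th),-np.sin(th)],[np.sin(th),np.cos(th)]])
O=B.mean(0)-R@A.mean(0); print("yaw",np.degrees(th),"O",O); 
for (n,_),r in zip([q for q in pts.items() if q[1][1][0] is not None],(B-(A@R.T+O))*1000@R): print(n,r)
# heights: triangulate with side/top
S=lambda x,y:((x+.5)/4.4+219.5,(y+.5)/4.4+144.5); T=lambda x,y:((x+.5)/4.4+189.5,(y+.5)/4.4+124.5)
print("Bo",tri([ray("w",Q(587,123),W2),ray("side",S(570,253))]))
print("Rfo",tri([ray("w",Q(182,498),W2),ray("side",S(378,382))]))
print("Lfi",tri([ray("w",Q(193,167),W2),ray("side",S(352,265))]))
# tip: outer end-face top mid & pad centre
for nm,w,s in(("tipL",(470,573),(475,33)),("tipR",(580,557),(527,33))): print(nm,tri([ray("w",Q(*w),W2),ray("side",S(*s))]),tri([ray("w",Q(*w),W2),ray("side",S(*s))])[0][:2]-O)
p,_=tri([ray("w",Q(525,565),W2),ray("side",S(501,40))]); q=R.T@(p[:2]-O); print("tip box",q,p[2], "ang",np.degrees(np.arctan2(p[2]-.108,.064-q[1])),"len",np.hypot(p[2]-.108,.064-q[1]))
# board height from w1 and side
W1=pickle.load(open("w1.pkl","rb"));k=.7
for nm,w,s in(("BRf",(467,287),(171,240)),("TLb",(450,96),(52,180)),("TLf",(475,97),(70,172))): print(nm,tri([ray("w",(w[0]*k,w[1]*k),W1),ray("side",S(*s))]))
m=onz("w",Q(350,305),.087,W2); print("master box",R.T@(m[:2]-O))
for nm,u in dict(FL=(361,382),FR=(670,435),BR=(722,115)).items(): print("top",nm,R.T@(onz("top",T(*u),.012)[:2]-O))
E
```

```text
BL [0.692 0.243 0.012]
yaw -9.471124950915925 O [0.5715 0.1624]
FL [ 1.872  -1.6837]
Lfi [0.0087 0.6249]
Lfo [-0.677  -0.6578]
Bo [-1.2014 -0.4733]
Bi [0.8377 0.411 ]
Rfi [-2.233   0.0193]
Rfo [1.0802 2.1651]
ckR [ 0.3127 -0.4054]
Bo (array([0.677 , 0.2187, 0.0985]), [np.float64(0.005693415845082213), np.float64(0.005693415845082315)])
Rfo (array([0.5265, 0.0973, 0.0951]), [np.float64(2.5509057983860317e-05), np.float64(2.5509057983953447e-05)])
Lfi (array([0.5472, 0.2233, 0.1016]), [np.float64(0.0014509778788423505), np.float64(0.0014509778788423296)])
tipL (array([0.5854, 0.1407, 0.2525]), [np.float64(0.0012669038413282156), np.float64(0.0012669038413282245)]) [ 0.0139 -0.0218]
tipR (array([0.6116, 0.1395, 0.2505]), [np.float64(0.0012126203319998711), np.float64(0.0012126203319998818)]) [ 0.04   -0.0229]
tip box [ 0.0308 -0.0189] 0.24868628720103803 ang 59.49589146598879 len 0.1632862914918306
BRf (array([0.4709, 0.33  , 0.0819]), [np.float64(0.0007472654337267868), np.float64(0.0007472654337268601)])
TLb (array([0.4184, 0.4583, 0.0763]), [np.float64(0.00107123935051442), np.float64(0.0010712393505145864)])
TLf (array([0.4329, 0.4626, 0.079 ]), [np.float64(0.0012502014294618732), np.float64(0.0012502014294618294)])
master box [0.0272 0.0042]
top FL [-0.097   0.0942]
top FR [-0.0962 -0.1005]
top BR [ 0.1086 -0.0996]
```

```bash
cat >> h.py <<'E'
O=np.array([.5715,.1624]);TH=np.radians(-9.4);RB=np.array([[np.cos(TH),-np.sin(TH)],[np.sin(TH),np.cos(TH)]])
def bw(x,y,z): return np.r_[O+RB@np.array([x,y])/1000,z/1000]
def inbox(): 
    s=ctrl.sense();p=s["tcp_pos"]; q=RB.T@(p[:2]-O)*1000; print("box",q,p[2]*1000,"F box",RB.T@s["contact_force"][:2],s["contact_force"][2],"Mz",s["torque"])
E
python3 -c "
from h import *
inbox();go(bw(30,20,300),80.6)"
```

```text
box [-74.4298  16.334 ] 317.45499424049467 F box [-0.2928  0.708 ] 0.42373529424665596 Mz [-0.0126  0.0194  0.0556]
t 1.375 tcp [0.5007 0.1907 0.3175] head 81.19492735963927 tilt [-0.0011  0.0002 -1.    ] F [-0.1732  0.7463  0.4237] M [-0.0126  0.0194  0.0556] gap 0.0001997367592778595 0.0
shift [ 0.2581 10.4482  1.7339] turn 0.11898547192785429
```

Request:
{"name": "carry_out", "arguments": {"rows": [[[0.3,5,0.5],0.1,0],[[0.3,10.4,1],0.1,0],[[0.3,10.4,3],0.1,0],[[0.3,10.4,5.4],0.1,0],[[0.3,10.4,5.4],0.1,0]]}}

```text
time_s: 2.0
tcp_pos: [0.6011, 0.1804, 0.2606]
tcp_rot: [-0.002, 0.761, 0.649, -0.003]
contact_force: [0.2, -0.0, 0.5]
finger_gap: -0.0002
finger_force: 0.0
```

```bash
python3 -c "
from h import *
inbox()
go(bw(30,4,259.4),80.6)
for y,z in((4.3,259.4),(-29,238),(-56.7,208.8),(-76.3,172.7),(-83,153),(-86,132)): print(toolR().T@(bw(30,y,z)-ctrl.sense()['tcp_pos'])*100)
"
```

```text
box [26.2642 22.5755] 260.58603912381477 F box [ 0.1806 -0.0174] 0.5338586397010573 Mz [-0.0146  0.0306 -0.0194]
t 2.0 tcp [0.6011 0.1804 0.2606] head 80.97689872025028 tilt [-0.0061 -0.0009 -1.    ] F [ 0.1754 -0.0467  0.5339] M [-0.0146  0.0306 -0.0194] gap -0.00022065780587745269 0.0
shift [-1.8597  0.3621  0.1199] turn 0.07537974405005628
[-1.8297  0.3623  0.1198]
[-5.1557  0.3531  2.2661]
[-7.9203  0.3521  5.1912]
[-9.8736  0.3606  8.8048]
[-10.5399   0.3679  10.7761]
[-10.8361   0.3783  12.8766]
```

Request:
{"name": "carry_out", "arguments": {"rows": [[[-1.9,0.2,0.1],0,0],[[-3.5,0.2,1.1],0,0],[[-5.2,0.2,2.3],0,0],[[-6.6,0.2,3.7],0,0],[[-7.9,0.2,5.2],0,0]]}}

```text
time_s: 2.62
tcp_pos: [0.5936, 0.0983, 0.2133]
tcp_rot: [0.002, 0.762, 0.648, 0.001]
contact_force: [0.8, -1.1, 2.5]
finger_gap: -0.0001
finger_force: 1.0
```

```bash
python3 - <<'E'
from h import *
inbox()
snap("side","s3.png"); b=cv2.imread("pics/s3.png")[110:290,220:400]; cv2.imwrite("pics/s3c.png",cv2.resize(b,None,fx=3.3,fy=3.3,interpolation=2))
inbox()
for y,z in((-76.3,172.7),(-83,153),(-86,132)): print(toolR().T@(bw(30,y,z)-ctrl.sense()['tcp_pos'])*100)
E
```

```text
box [ 32.3067 -59.6197] 213.29122367718205 F box [ 0.9427 -1.0051] 2.532403424179892 Mz [-0.2444 -0.02   -0.0161]
box [ 30.8182 -60.6722] 209.77380973659416 F box [ 0.6268 -2.0006] -0.6022961257445001 Mz [-0.1646 -0.0778  0.0203]
[-1.5548 -0.0788  3.7108]
[-2.2207 -0.0769  5.6822]
[-2.5162 -0.0741  7.7828]
```

View pics/s3c.png

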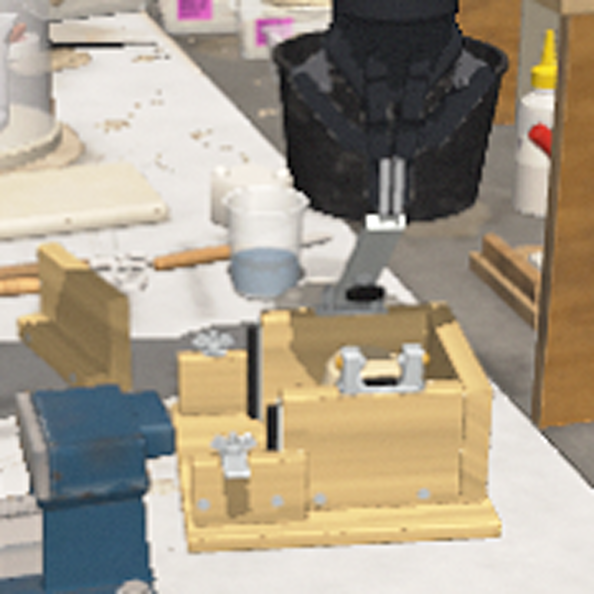

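The bar is following: the fingertips sit on its end at crop (385,218). I'll continue down the arc.

Request:
{"name": "carry_out", "arguments": {"rows": [[[-0.8,0,1.8],0,0],[[-1.5,0,3.6],0,0],[[-2.0,0,4.9],0,0],[[-2.2,0,5.7],0,0],[[-2.2,0,5.7],0,0]]}}

```text
time_s: 3.3
tcp_pos: [0.5891, 0.0793, 0.1539]
tcp_rot: [-0.001, 0.761, 0.648, -0.001]
contact_force: [-0.3, 0.3, 0.1]
finger_gap: -0.0001
finger_force: 0.0
```

Request:
{"name": "carry_out", "arguments": {"rows": [[[-0.1,0,0.6],0,0],[[-0.2,0,1.2],0,0],[[-0.2,0,1.7],0,0],[[-0.2,0,1.9],0,0],[[-0.2,0,2.1],0,0]]}}

```text
time_s: 3.92
tcp_pos: [0.5892, 0.0773, 0.1339]
tcp_rot: [-0.0, 0.761, 0.648, -0.0]
contact_force: [-0.2, -0.6, 0.4]
finger_gap: 0.0002
finger_force: 0.2
```

```bash
python3 -c "
from h import *
inbox()"
```

```text
box [ 31.4156 -81.1021] 133.8942833612727 F box [-0.0563 -0.6514] 0.4120907612162974 Mz [-0.0542  0.063  -0.0194]
```

Request:
{"name": "carry_out", "arguments": {"rows": [[[-0.2,0,0.2],0,0],[[-0.2,0,0.3],0,0],[[-0.2,0,0.4],0,0],[[-0.2,0,0.4],0,0]]}}

```text
time_s: 4.42
tcp_pos: [0.589, 0.0752, 0.1301]
tcp_rot: [0.0, 0.761, 0.648, 0.0]
contact_force: [-0.4, -0.2, 0.3]
finger_gap: -0.0001
finger_force: 0.2
```

```bash
python3 - <<'E'
from h import *
inbox()
snap("side","s4.png"); b=cv2.imread("pics/s4.png")[110:290,220:400]; cv2.imwrite("pics/s4c.png",cv2.resize(b,None,fx=3.3,fy=3.3,interpolation=2))
inbox()
E
```

```text
box [ 31.4998 -83.202 ] 130.0621493934658 F box [-0.3416 -0.2533] 0.2669939158665844 Mz [-0.0558 -0.034   0.0004]
box [ 31.4876 -83.1397] 130.02860274130393 F box [-0.1866  0.1663] 0.41345772489665167 Mz [-0.0532 -0.0685  0.0565]
```

View pics/s4c.png

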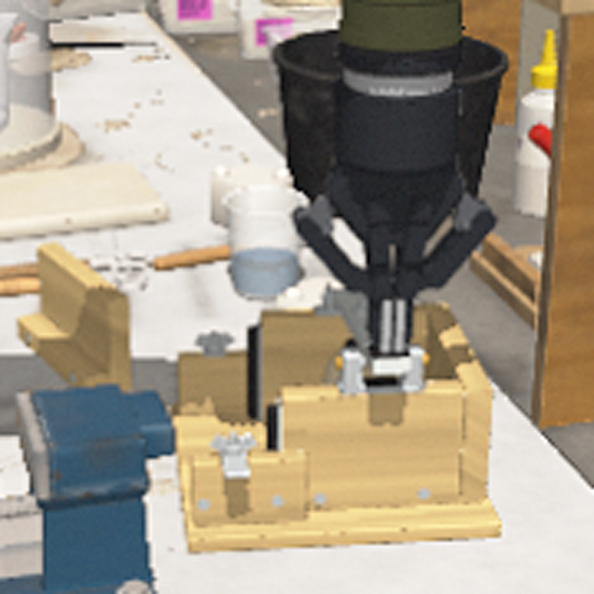

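Request:
{"name": "carry_out", "arguments": {"rows": [[[-0.1,0,0.1],0,0],[[-0.1,0,0.2],0,0],[[-0.1,0,0.3],0,0],[[-0.1,0,0.3],0,0]]}}

```text
time_s: 4.97
tcp_pos: [0.5892, 0.0747, 0.1284]
tcp_rot: [0.0, 0.761, 0.648, 0.001]
contact_force: [-1.3, 2.5, 7.2]
finger_gap: 0.0
finger_force: 3.7
```

Request:
{"name": "carry_out", "arguments": {"rows": [[[0,0,0.2],0,0],[[0,0,0.4],0,0],[[0,0,0.4],0,0]]}}

```text
time_s: 5.35
tcp_pos: [0.5891, 0.0742, 0.124]
tcp_rot: [0.001, 0.761, 0.649, 0.0]
contact_force: [0.3, 0.9, 0.7]
finger_gap: -0.0002
finger_force: 0.7
```

Request:
{"name": "carry_out", "arguments": {"rows": [[[0,0,0.2],0,0],[[0,0,0.4],0,0],[[0,0,0.4],0,0]]}}

```text
time_s: 5.72
tcp_pos: [0.5885, 0.0741, 0.1182]
tcp_rot: [-0.0, 0.761, 0.648, -0.0]
contact_force: [0.5, -0.1, 0.6]
finger_gap: 0.0003
finger_force: 0.4
```

```bash
python3 - <<'E'
from h import *
inbox()
E
```

```text
box [ 31.2232 -84.3185] 118.21131644275081 F box [0.482  0.0257] 0.6423489409397588 Mz [-0.0576 -0.0638  0.027 ]
```

```bash
python3 - <<'E'
from h import *
snap("side","s5.png"); b=cv2.imread("pics/s5.png")[180:280,270:360]; b=cv2.resize(b,None,fx=6,fy=6,interpolation=2)
c=cv2.imread("pics/s5.png"); snap("wrist","w5.png"); w=cv2.imread("pics/w5.png")
cv2.imwrite("pics/s5c.png",np.hstack([b[:420],cv2.resize(w[:,:],None,fx=.45,fy=1)[:420]])); print(b.shape)
E
```

```text
(600, 540, 3)
```

View pics/s5c.png

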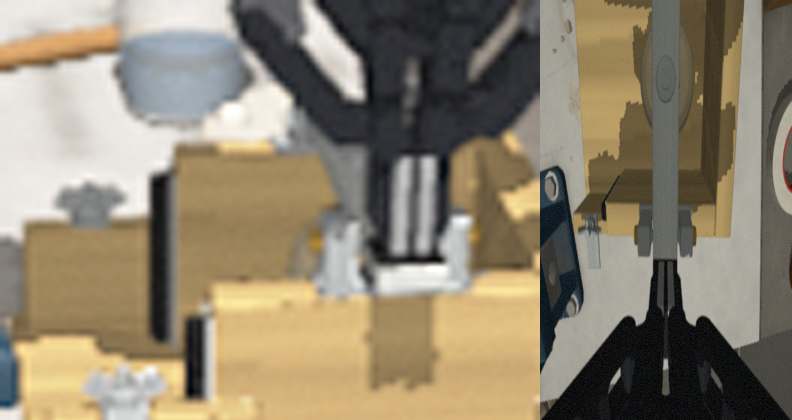

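The bar's white end shows at crop (375–450, 258–290) with the fingertips just on it. I'll check its height numerically.

```bash
python3 - <<'E'
from h import *
for z in (95,103,108,113,118,123,130): 
    u=proj("side",bw(30,-101,z)); print(z,(u-[270,180]+.5)*6-.5)
u=proj("side",bw(18,-71,125)); print("blocktop",(u-[270,180]+.5)*6-.5)
inbox(); print(ctrl.sense()["joints"])
E
```

```text
95 [407.7464 340.504 ]
103 [408.5256 319.943 ]
108 [409.0133 307.0234]
113 [409.5014 294.0505]
118 [409.99   281.0241]
123 [410.479  267.9442]
130 [411.1644 249.5418]
blocktop [361.7849 227.6072]
box [ 30.9957 -84.1945] 118.13305211959957 F box [ 0.2089 -0.235 ] 0.0968125905579155 Mz [-0.0133 -0.0099 -0.0084]
[0.035  0.0937 1.8756 0.0002 1.1736 0.1947]
```

Request:
{"name": "carry_out", "arguments": {"rows": [[[0,0,0.2],0,0],[[0,0,0.4],0,0],[[0,0,0.6],0,0],[[0,0,0.6],0,0]]}}

```text
time_s: 6.32
tcp_pos: [0.5884, 0.0744, 0.1123]
tcp_rot: [-0.0, 0.761, 0.648, -0.0]
contact_force: [-0.3, -0.2, 0.4]
finger_gap: -0.0
finger_force: 0.0
```

Request:
{"name": "carry_out", "arguments": {"rows": [[[0,0,0.2],0,0],[[0,0,0.4],0,0],[[0,0,0.4],0,0]]}}

```text
time_s: 6.7
tcp_pos: [0.5889, 0.0743, 0.1099]
tcp_rot: [0.0, 0.761, 0.648, 0.0]
contact_force: [-2.8, -0.4, 5.7]
finger_gap: -0.0002
finger_force: 2.4
```

Request:
{"name": "carry_out", "arguments": {"rows": [[[0,0,0.2],0,0],[[0,0,0.3],0,0],[[0,0,0.3],0,0]]}}

```text
time_s: 7.08
tcp_pos: [0.5892, 0.0743, 0.1095]
tcp_rot: [0.0, 0.761, 0.649, 0.0]
contact_force: [-8.8, -0.8, 16.8]
finger_gap: -0.0001
finger_force: 8.1
```

```bash
python3 - <<'E'
from h import *
inbox()
snap("side","s6.png"); a=cv2.imread("pics/s5.png");b=cv2.imread("pics/s6.png")
for n,i in(("s5",a),("s6",b)):
    col=i[212:232,336:341].mean(1).mean(1); print(n,col.astype(int))
E
```

```text
box [ 31.8586 -84.0626] 109.48044354587114 F box [-8.5646 -2.2706] 16.840244459182898 Mz [-0.1553  1.4822  0.0036]
s5 [143 147 147 148 149 149 143 146 151 144  88  34 206 234 228 227 187 141
 129 131]
s6 [138 142 145 146 146 145 141 145 147 148 149 149 152 131  74  32 199 227
 223 223]
```

```bash
python3 - <<'E'
from h import *
s=ctrl.sense();p=s["tcp_pos"];R=toolR(s)
for nm,d in dict(tip19R=(-.011,0,.019),tcpR=(-.011,0,0),tip19=(0,0,.019),m40=(-.011,0,-.04)).items(): print(nm,proj("side",p+R@np.array(d)),proj("wrist",p+R@np.array(d)))
for nm,b in dict(tab=(30,-87,113),endT=(30,-101,113),endB=(30,-101,103),blk=(18,-71,125),blk2=(42,-71,125)).items(): print(nm,proj("side",bw(*b)),proj("wrist",bw(*b)))
snap("wrist","w6.png"); w=cv2.imread("pics/w6.png")[200:330,210:350]; b=cv2.imread("pics/s6.png")[195:245,310:370]
cv2.imwrite("pics/v.png",np.hstack([cv2.resize(w,(440,408),interpolation=2),cv2.resize(b,(360,408),interpolation=2)]))
E
```

```text
tip19R [337.8645 236.9246] [279.2292 280.2098]
tcpR [338.1706 228.8121] [279.2132 300.417 ]
tip19 [336.916  234.5666] [279.2392 260.6792]
m40 [338.8184 211.3167] [279.1648 361.3418]
tab [336.6411 225.6546] [275.0188 288.9008]
endT [337.8336 228.5918] [274.9805 315.9003]
endB [337.6709 232.9072] [275.2127 303.821 ]
blk [329.8808 217.5179] [244.6771 268.8109]
blk2 [341.0866 217.0146] [304.7937 269.0952]
```

View pics/v.png

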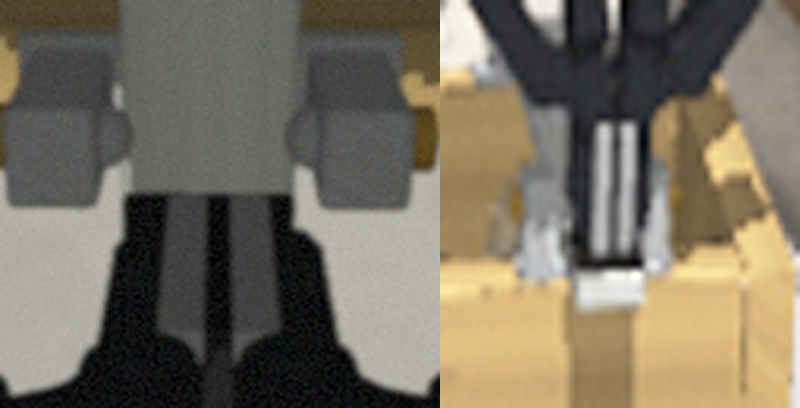

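The bar's end now lies at the height predicted for shut (row 228), and the catch balls sit over it at both sides. I've reached my picture budget (in fact gone one over), so the rest goes by numbers. Retreating upward and toward the board.

Request:
{"name": "carry_out", "arguments": {"rows": [[[0,0,-4],0,0],[[0,0,-9],0,0],[[3,-1,-14],0,0.3],[[8,-4,-18],-1,1],[[13,-7,-18],-2,1]]}}

```text
time_s: 7.8
tcp_pos: [0.5427, 0.2124, 0.2902]
tcp_rot: [0.002, 0.702, 0.713, 0.003]
contact_force: [0.4, 1.6, -0.4]
finger_gap: 0.0544
finger_force: 0.0
```

Request:
{"name": "carry_out", "arguments": {"rows": [[[5,-4,0],-1.5,1],[[10,-8,0],-3,1],[[16,-12.5,0],-3,1],[[16,-12.5,0],-3,1],[[16,-12.5,0],-3,1]]}}

```text
time_s: 8.43
tcp_pos: [0.4137, 0.3697, 0.2856]
tcp_rot: [0.0, 0.602, 0.798, -0.0]
contact_force: [-0.2, 0.1, -0.1]
finger_gap: 0.0857
finger_force: 0.0
```

```bash
python3 - <<'E'
from h import *
# shut check: bar in side view, free of arm
im=snap("side","s7.png"); 
for z in(113,123): print(z,proj("side",bw(30,-101,z)))
print(im[215:240,336:341].mean(1).mean(1).astype(int))
go([.4443,.3937,.29],105)
C=cal("wrist"); a=snap("wrist","w7.png")[:,:,::-1]
hs=cv2.cvtColor(np.ascontiguousarray(a),cv2.COLOR_BGR2HSV); wood=((hs[...,0]>12)&(hs[...,0]<30)&(hs[...,1]>90)&(hs[...,2]>110)).astype(np.uint8)
n,l,st,ce=cv2.connectedComponentsWithStats(wood)
for i in range(1,n):
    if st[i,4]>300:
        c=cv2.findContours((l==i).astype(np.uint8),0,1)[0][0]; r=cv2.minAreaRect(c); print(st[i],[onz("w",q,.08,C)[:2] for q in cv2.boxPoints(r)],r[1])
for k,p in dict(tl=(.417,.4581,.08),tr=(.434,.4624,.08),br=(.4721,.3294,.08),bl=(.4539,.325,.08)).items(): print(k,proj("w",p,C))
E
```

```text
113 [337.8336 228.5918]
123 [337.9965 224.2407]
[199 201 215 219 226 227 231 147  33  43  41  41  30 229 234 220 219 158
 122 130 131 131 128 124 123]
t 8.475 tcp [0.4144 0.369  0.2855] head 105.86354145595098 tilt [ 0.0003 -0.0007 -1.    ] F [-0.0547 -0.4484  0.1955] M [-0.0081 -0.0293  0.0326] gap 0.08564612959716847 0.0
shift [ 1.5592  3.5563 -0.4459] turn 0.17270829119019596
[ 282   89   21  121 2131] [array([0.4259, 0.3388]), array([0.3959, 0.4517]), array([0.4123, 0.456 ]), array([0.444 , 0.3435])] (18.32271385192871, 120.21985626220703)
[ 303   88   24  140 2451] [array([0.4516, 0.3257]), array([0.4168, 0.459 ]), array([0.4334, 0.463 ]), array([0.4702, 0.3301])] (18.330509185791016, 139.737548828125)
[141 202  55  71 655] [array([0.2961, 0.2315]), array([0.334 , 0.3214]), array([0.343 , 0.3175]), array([0.3055, 0.2268])] (9.800000190734863, 84.20001220703125)
[ 254  252   99  114 4001] [array([0.4463, 0.1436]), array([0.474 , 0.3044]), array([0.5509, 0.2837]), array([0.532 , 0.1138])] (69.66088104248047, 129.37518310546875)
[359 327  33  23 408] [array([0.5544, 0.2127]), array([0.5544, 0.2303]), array([0.5947, 0.2233]), array([0.5953, 0.2053])] (32.98484420776367, 13.436473846435547)
tl [307.8605  88.3554]
tr [326.7537  88.9783]
br [321.7494 228.7839]
bl [303.8042 228.1138]
```

Request:
{"name": "carry_out", "arguments": {"rows": [[[0.9,1.8,4],0.2,1],[[1.7,3.5,8],0.2,1],[[1.7,3.5,12],0.2,1],[[1.7,3.5,12],0.2,1]]}}

```text
time_s: 9.02
tcp_pos: [0.4421, 0.3923, 0.1613]
tcp_rot: [-0.001, 0.611, 0.792, -0.004]
contact_force: [0.4, -0.3, 0.2]
finger_gap: 0.0859
finger_force: 0.0
```

```bash
python3 - <<'E'
from h import *
go([.443,.3945,.055],105)
C=cal("wrist"); a=snap("wrist","w8.png")[:,:,::-1]
hs=cv2.cvtColor(np.ascontiguousarray(a),cv2.COLOR_BGR2HSV); wood=((hs[...,0]>12)&(hs[...,0]<30)&(hs[...,1]>90)&(hs[...,2]>110)).astype(np.uint8)
n,l,st,ce=cv2.connectedComponentsWithStats(wood)
for i in range(1,n):
    if st[i,4]>500:
        c=max(cv2.findContours((l==i).astype(np.uint8),0,1)[0],key=len); r=cv2.minAreaRect(c); print(st[i],[onz("w",q,.08,C)[:2] for q in cv2.boxPoints(r)],r[1])
for k,p in dict(tl=(.417,.4581,.08),br=(.4721,.3294,.08)).items(): print(k,proj("w",p,C))
E
```

```text
t 9.025 tcp [0.4421 0.3923 0.1613] head 104.70006641302109 tilt [-0.0069 -0.0054 -1.    ] F [ 0.4495 -0.329   0.1557] M [ 0.0507 -0.0137  0.0051] gap 0.08586184342652355 0.0
shift [ 0.2313  0.2246 10.624 ] turn -0.059986717395781854
[ 243  107   53  201 8013] [array([0.4022, 0.4562]), array([0.432 , 0.4651]), array([0.4743, 0.3314]), array([0.4387, 0.3203])] (201.34974670410156, 51.3017578125)
[ 72 260  64  86 869] [array([0.312 , 0.2547]), array([0.3462, 0.3374]), array([0.3531, 0.3343]), array([0.3194, 0.2509])] (11.10757064819336, 101.26699829101562)
[ 259  319   58   76 1643] [array([0.4621, 0.2489]), array([0.4748, 0.3219]), array([0.5083, 0.311 ]), array([0.4982, 0.2352])] (44.648494720458984, 82.46749114990234)
tl [267.126  110.3033]
br [297.4453 308.0949]
```

Request:
{"name": "carry_out", "arguments": {"rows": [[[0.1,0.1,4],0,1],[[0.1,0.1,8],0,1],[[0.1,0.1,10.6],0,1],[[0.1,0.1,10.6],0,1],[[0.1,0.1,10.6],0,0.5]]}}

```text
time_s: 9.7
tcp_pos: [0.4457, 0.3974, 0.0628]
tcp_rot: [0.001, 0.61, 0.792, 0.002]
contact_force: [-0.0, -0.4, 0.4]
finger_gap: 0.0698
finger_force: 0.0
```

Request:
{"name": "carry_out", "arguments": {"rows": [[[0,0,0],0,0.25],[[0,0,0],0,0],[[0,0,0],0,0],[[0,0,0],0,0],[[0,0,0],0,0]]}}

```text
time_s: 10.32
tcp_pos: [0.4441, 0.3969, 0.0608]
tcp_rot: [0.0, 0.61, 0.793, 0.001]
contact_force: [-1.8, -0.9, 6.2]
finger_gap: 0.0166
finger_force: 59.6
```

```bash
python3 -c "
from h import *
go([.443,.3945,.20],105)"
```

```text
t 10.325 tcp [0.4441 0.3969 0.0608] head 104.85291481468303 tilt [ 0.0008  0.0007 -1.    ] F [-1.8182 -0.8676  6.2384] M [-0.0975  0.2306 -0.0041] gap 0.016604950614333643 59.595454931259155
shift [ -0.1953  -0.1546 -13.9201] turn -0.029417037063393537
```

Request:
{"name": "carry_out", "arguments": {"rows": [[[0,0,-2],0,0],[[0,0,-5],0,0],[[0,0,-9],0,0],[[0,0,-13],0,0],[[0,0,-13],0,0]]}}

```text
time_s: 10.95
tcp_pos: [0.4457, 0.398, 0.1951]
tcp_rot: [0.001, 0.61, 0.793, 0.004]
contact_force: [0.7, -0.2, -2.3]
finger_gap: 0.0162
finger_force: 58.9
```

```bash
python3 - <<'E'
from h import *
go(bw(-66,0,200),80.6)
s=ctrl.sense();C=cal("wrist"); a=snap("wrist","w9.png")[:,:,::-1]
R=toolR(s);p=s["tcp_pos"]
hs=cv2.cvtColor(np.ascontiguousarray(a),cv2.COLOR_BGR2HSV); wood=((hs[...,0]>12)&(hs[...,0]<30)&(hs[...,1]>90)&(hs[...,2]>60)).astype(np.uint8)
n,l,st,ce=cv2.connectedComponentsWithStats(wood)
for i in range(1,n):
    if st[i,4]>400:
        c=max(cv2.findContours((l==i).astype(np.uint8),0,1)[0],key=len); print(st[i]); ap=cv2.approxPolyDP(c,4,True)[:,0]
        for q in ap: print("   ",q, R.T@(onz("w",q,p[2]+.0192,C)-p)*1000)
for x in(-70,70):
    for y in (-9,9): print((x,y),proj("w",p+R@np.array([x,y,-19.2])/1000,C))
E
```

```text
t 10.95 tcp [0.4457 0.398  0.1951] head 104.85541812603373 tilt [ 0.0073  0.0053 -1.    ] F [ 0.7169 -0.2407 -2.3119] M [ 0.0702  0.0454 -0.009 ] gap 0.016238321231017958 58.89531075954437
shift [-23.2809   0.104   -0.5634] turn 4.851083625206746
[268   0  80  34 901]
    [268   0] [107.7465  -3.1288 -18.8775]
    [314  21] [101.7803  11.4231 -18.7749]
    [310  13] [104.0826  10.098  -18.7785]
    [339  33] [ 98.3136  19.5378 -18.7181]
    [347  25] [100.6763  21.9882 -18.6899]
    [306   0] [107.778    8.7593 -18.7777]
[ 438   12  113   27 1915]
    [438  13] [104.4817  50.886  -18.4355]
    [438  22] [101.8656  51.1992 -18.4413]
    [446  20] [102.4887  53.7236 -18.4181]
    [450  30] [ 99.5712  55.4035 -18.4135]
    [542  38] [ 97.744   86.4234 -18.1595]
    [550  31] [ 99.9089  88.7039 -18.1334]
    [549  25] [101.6896  87.9962 -18.1336]
[  30  104   23  296 1515]
    [ 51 104] [ 76.7338 -76.9843 -19.5969]
    [ 44 125] [ 69.7886 -80.7155 -19.6507]
    [ 30 399] [ -50.2266 -111.8484  -20.3009]
[  218   119    93   277 17711]
    [223 120] [ 71.0798 -18.7684 -19.1274]
    [218 12
[... 442 characters left out ...]
  13.2879 -19.2   ]
    [299 365] [-30.8616   8.9093 -19.2262]
    [303 135] [ 66.004    8.6046 -18.9146]
    [291 119] [ 71.3848   4.4072 -18.9323]
[148 190  39  40 898]
    [170 190] [ 46.5241 -39.0474 -19.377 ]
    [148 216] [ 36.6386 -48.1143 -19.4851]
    [166 229] [ 31.4998 -41.9222 -19.4499]
    [186 202] [ 41.9952 -33.605  -19.3461]
[  80  250   62   82 1203]
    [141 254] [ 21.2988 -52.5206 -19.5718]
    [133 250] [ 22.9666 -55.3955 -19.5904]
    [ 81 322] [ -9.2749 -81.0844 -19.9103]
    [ 81 330] [-13.1627 -81.773  -19.9287]
    [ 94 324] [-10.2031 -75.8215 -19.8692]
(-70, -9) [258.9055 432.9895]
(-70, 9) [297.6166 433.0227]
(70, -9) [251.6988 123.2149]
(70, 9) [304.4416 123.2266]
```

Request:
{"name": "carry_out", "arguments": {"rows": [[[-5,0,0],1.2,0],[[-10,0,0],2.4,0],[[-15,0,0],3.6,0],[[-20,0,0],4.85,0],[[-23,0,0],4.85,0]]}}

```text
time_s: 11.62
tcp_pos: [0.5016, 0.1718, 0.1873]
tcp_rot: [-0.001, 0.763, 0.646, -0.002]
contact_force: [-0.0, -0.7, -3.3]
finger_gap: 0.0166
finger_force: 58.8
```

Request:
{"name": "carry_out", "arguments": {"rows": [[[0,0,0],0,0],[[0,0,0],0,0]]}}

```text
time_s: 11.88
tcp_pos: [0.5018, 0.1743, 0.1883]
tcp_rot: [-0.001, 0.763, 0.647, -0.001]
contact_force: [0.2, 0.3, -2.3]
finger_gap: 0.0163
finger_force: 58.8
```

```bash
python3 - <<'E'
from h import *
inbox();go(bw(-66,0,130),80.6)
s=ctrl.sense();C=cal("wrist"); a=snap("wrist","w10.png")
R=toolR(s);p=s["tcp_pos"]
u=[proj("w",p+R@np.array([x,y,-19.2])/1000,C) for x in(70,) for y in (-4,0,4)]; print(u)
for q in u:
    c=int(q[0]); v0=int(q[1]); print("end col",c,v0-12,a[v0-12:v0+13,c-2:c+3].mean((1,2)).astype(int))
for x in (30,60):
    for y in(-9,9):
        q=proj("w",p+R@np.array([x,y,-19.2])/1000,C); c=int(q[0]);v=int(q[1]); print("face",x,y,q,c-12,a[v-2:v+3,c-12:c+13].mean((0,2)).astype(int))
# box features: predictions and local rows
for nm,b in dict(baseF=(-100,60,12),sealL=(-45,64,88),wallLin=(0,55,97),ckLin=(-70,73,60),baseL=(-60,100,12)).items():
    print(nm,proj("w",bw(*b),C))
E
```

```text
box [-70.7446   0.3447] 188.26798795385497 F box [0.1039 0.3426] -2.2503046055238136 Mz [ 0.0323  0.008  -0.0057]
t 11.875 tcp [0.5018 0.1743 0.1883] head 80.59208732047416 tilt [-0.0027 -0.0002 -1.    ] F [ 0.1584  0.321  -2.2503] M [ 0.0323  0.008  -0.0057] gap 0.016302671814070236 58.82315397262573
shift [-0.0308  0.4896  5.8256] turn -0.0015825359051660826
[array([267.5248, 123.4426]), array([279.2431, 123.4443]), array([290.9619, 123.4514])]
end col 267 111 [92 92 92 93 92 92 86 79 73 69 64 65 64 67 68 71 71 70 68 70 69 78 83 86
 84]
end col 279 111 [89 91 91 92 93 93 90 79 72 68 66 66 64 68 70 72 68 69 66 68 69 77 82 83
 86]
end col 290 111 [91 90 91 93 91 91 88 79 70 67 62 64 66 69 71 73 69 68 66 66 70 77 82 85
 86]
face 30 -9 [255.1829 232.77  ] 243 [157 154 154 153 150 149 147 147 146 144 141 138 119  92  83  85  85  87
  89  88  88  87  86  87  85]
face 30 9 [303.203  232.7988] 291 [ 86  85  87  88  88  86  84  86  85  80  84 104 129 146 152 151 146 134
 118 103  94  90  91  91  92]
face 60 -9 [253.484  152.7087] 241 [89 90 90 87 88 86 86 86 84 84 83 81 77 77 80 84 85 87 87 88 87 87 86 87
 85]
face 60 9 [304.9775 152.7312] 292 [ 86  87  85  87  85  85  83  85  85  82  78  82  92 114 137 153 156 154
 156 156 155 155 155 154 156]
baseF [246.153  118.4095]
sealL [318.4726 119.4987]
wallLin [388.7961 134.9052]
ckLin [280.7655 104.2961]
baseL [292.7043  69.3902]
```

```bash
python3 - <<'E'
from h import *
C=cal("wrist"); a=cv2.imread("pics/w10.png").astype(float)
def prof(nm,b,db,n=14):
    p0=bw(*b); 
    ts=np.arange(-8,8.01,.5); r=[]
    for t in ts:
        vals=[]
        for o in (-3,0,3):
            e=np.array([o,0,0]) if db[1] else np.array([0,o,0])
            q=proj("w",bw(*(np.array(b)+np.array(db)*t+e)),C); vals.append(cv2.getRectSubPix(a.astype(np.float32),(1,1),(float(q[0]),float(q[1])))[0,0])
        r.append(np.mean(vals,0))
    r=np.array(r); g=np.abs(np.gradient(cv2.GaussianBlur(r,(1,5),0),axis=0)).sum(1); i=np.argsort(g)[::-1][:6]; print(nm,sorted([(float(ts[k]),round(float(g[k]))) for k in i]))
Y=(0,1,0);X=(1,0,0)
for x in(-10,5): prof(f"wallLin x{x}",(x,55,97),Y); prof(f"wallLout x{x}",(x,73,97),Y)
for x in(-90,-40,0,40): prof(f"baseL{x}",(x,100,12),Y)
for x in(-85,-75): prof(f"ckLin{x}",(x,73,60),Y)
for y in(85,90): prof(f"baseF{y}",(-100,y,12),X)
for y in(58,64,69): prof(f"wallFront{y}",(-35,y,97),X); prof(f"sealfront{y}",(-45,y,88),X)
prof("backin",(85,30,97),X);prof("backout",(103,30,97),X)
prof("Rin",(0,-55,97),Y)
E
```

```text
wallLin x-10 [(0.0, 15), (0.5, 26), (1.0, 34), (1.5, 34), (2.0, 26), (2.5, 15)]
wallLout x-10 [(-1.0, 22), (-0.5, 32), (0.0, 41), (0.5, 41), (1.0, 29), (2.5, 16)]
wallLin x5 [(-0.5, 12), (0.0, 25), (0.5, 37), (1.0, 39), (1.5, 31), (2.0, 19)]
wallLout x5 [(-1.0, 17), (-0.5, 30), (0.0, 42), (0.5, 46), (1.0, 36), (1.5, 15)]
baseL-90 [(0.5, 7), (1.0, 8), (5.0, 9), (5.5, 11), (6.0, 11), (6.5, 9)]
baseL-40 [(-0.5, 5), (0.0, 6), (0.5, 7), (1.0, 7), (1.5, 6), (2.0, 6)]
baseL0 [(-1.0, 4), (-0.5, 6), (0.0, 9), (0.5, 9), (1.0, 7), (1.5, 5)]
baseL40 [(-1.0, 4), (-0.5, 7), (0.0, 9), (0.5, 10), (1.0, 8), (1.5, 5)]
ckLin-85 [(0.0, 7), (0.5, 11), (1.0, 11), (1.5, 7), (3.0, 7), (3.5, 6)]
ckLin-75 [(0.0, 6), (0.5, 10), (1.0, 10), (1.5, 7), (2.5, 6), (6.5, 7)]
baseF85 [(0.0, 27), (0.5, 37), (1.0, 41), (1.5, 38), (2.0, 28), (2.5, 18)]
baseF90 [(0.0, 18), (0.5, 24), (1.0, 25), (1.5, 19), (5.0, 22), (5.5, 23)]
wallFront58 [(-5.5, 9), (0.0, 10), (0.5, 24), (1.0, 30), (1.5, 27), (2.0, 18)]
sealfront58 [(-7.5, 17), (-7.0, 19), (0.5, 14), (1.0, 16), (1.5, 15), (2.0, 13)]
wallFront64 [(-1.0, 26), (-0.5, 40), (0.0, 54), (0.5, 61), (1.0, 56), (1.5, 40)]
sealfront64 [(-5.5, 25), (-5.0, 35), (-4.5, 38), (-4.0, 36), (-3.5, 30), (-3.0, 24)]
wallFront69 [(-1.5, 17), (-1.0, 16), (0.0, 16), (0.5, 21), (1.0, 24), (1.5, 20)]
sealfront69 [(-6.0, 26), (-5.5, 49), (-5.0, 70), (-4.5, 80), (-4.0, 72), (-3.5, 50)]
backin [(-1.0, 32), (-0.5, 44), (0.0, 49), (0.5, 44), (1.0, 33), (1.5, 22)]
backout [(-0.5, 31), (0.0, 31), (2.5, 48), (3.0, 63), (3.5, 65), (4.0, 49)]
Rin [(-0.5, 16), (0.0, 22), (0.5, 27), (1.0, 29), (1.5, 27), (2.0, 20)]
```

Request:
{"name": "carry_out", "arguments": {"rows": [[[0.3,0.7,1.5],0,0],[[0.3,0.7,3.5],0,0],[[0.3,0.7,5],0,0],[[0.3,0.7,5],0,0]]}}

```text
time_s: 12.42
tcp_pos: [0.5084, 0.1757, 0.1369]
tcp_rot: [-0.001, 0.763, 0.647, -0.002]
contact_force: [-0.4, 0.0, -1.8]
finger_gap: 0.0167
finger_force: 58.8
```

```bash
python3 -c "
from h import *
inbox();go(bw(-63.4,3.2,80),80.6)"
```

```text
box [-64.4754   2.8161] 136.90228977692004 F box [-0.4136 -0.0337] -1.7685958049390074 Mz [-0.0536  0.0274 -0.0015]
t 12.425 tcp [0.5084 0.1757 0.1369] head 80.61672914709106 tilt [-0.005  -0.0012 -1.    ] F [-0.4136  0.0343 -1.7686] M [-0.0536  0.0274 -0.0015] gap 0.016742674490670777 58.804521560668945
shift [0.0496 0.1343 5.6896] turn 0.0033458294182139524
```

Request:
{"name": "carry_out", "arguments": {"rows": [[[0.05,0,1.2],0,0],[[0.05,0,2.4],0,0],[[0.05,0,3.6],0,0],[[0.05,0,4.8],0,0],[[0.05,0,5],0,0]]}}

```text
time_s: 13.05
tcp_pos: [0.5093, 0.1762, 0.0883]
tcp_rot: [-0.001, 0.763, 0.647, -0.001]
contact_force: [0.6, -0.9, -1.0]
finger_gap: 0.0166
finger_force: 58.8
```

Request:
{"name": "carry_out", "arguments": {"rows": [[[0,0,0.3],0,0],[[0,0,0.6],0,0],[[0,0,0.8],0,0],[[0,0,0.8],0,0]]}}

```text
time_s: 13.55
tcp_pos: [0.5101, 0.1765, 0.0817]
tcp_rot: [-0.0, 0.763, 0.647, -0.0]
contact_force: [0.5, 0.7, -1.6]
finger_gap: 0.0165
finger_force: 58.8
```

```bash
python3 -c "
from h import *
inbox();go(bw(-63.4,3.2,72.8),80.6)"
```

```text
box [-62.8498   3.8439] 81.74034582778404 F box [0.415  0.7482] -1.5518009055864943 Mz [ 0.0043 -0.0196 -0.0171]
t 13.55 tcp [0.5101 0.1765 0.0817] head 80.60201583676097 tilt [-0.0001 -0.     -1.    ] F [ 0.5316  0.6704 -1.5518] M [ 0.0043 -0.0196 -0.0171] gap 0.016462726468695222 58.82330775260925
shift [-0.0644 -0.055   0.894 ] turn 0.0004031673521950552
```

Request:
{"name": "carry_out", "arguments": {"rows": [[[-0.05,0,0.3],0,0],[[-0.05,0,0.6],0,0],[[-0.05,0,0.8],0,0],[[-0.05,0,0.8],0,0]]}}

```text
time_s: 14.05
tcp_pos: [0.5098, 0.1759, 0.0734]
tcp_rot: [-0.0, 0.763, 0.647, -0.0]
contact_force: [-0.2, 1.0, -1.3]
finger_gap: 0.0164
finger_force: 58.8
```

Request:
{"name": "carry_out", "arguments": {"rows": [[[0,0,0.1],0,0],[[0,0,0.2],0,0],[[0,0,0.2],0,0]]}}

```text
time_s: 14.42
tcp_pos: [0.5104, 0.176, 0.0728]
tcp_rot: [0.0, 0.763, 0.647, 0.0]
contact_force: [-3.1, -1.0, 4.9]
finger_gap: 0.0163
finger_force: 59.7
```

Request:
{"name": "carry_out", "arguments": {"rows": [[[0,0.3,-0.15],0,0],[[0,0.6,-0.15],0,0],[[0,0.85,-0.15],0,0],[[0,0.85,-0.15],0,0]]}}

```text
time_s: 14.92
tcp_pos: [0.5185, 0.1745, 0.073]
tcp_rot: [-0.0, 0.763, 0.647, -0.0]
contact_force: [0.1, -0.5, -0.9]
finger_gap: 0.0167
finger_force: 58.9
```

```bash
python3 -c "
from h import *
inbox();go(bw(-53.4,3.2,72.8),80.6)"
```

```text
box [-54.2224   3.2858] 72.96142647499725 F box [ 0.2164 -0.4706] -0.93842318202831 Mz [-0.0103  0.0442  0.0097]
t 14.925 tcp [0.5185 0.1745 0.073 ] head 80.58915509213239 tilt [-0.0003 -0.0001 -1.    ] F [ 0.1366 -0.4996 -0.9384] M [-0.0103  0.0442  0.0097] gap 0.01668017664775346 58.916335701942444
shift [-0.0086  0.0822  0.0161] turn -0.002168981573521478
```

Just short of the seals, no force. Press in small steps.

Request:
{"name": "carry_out", "arguments": {"rows": [[[0,0.1,0],0,0],[[0,0.2,0],0,0],[[0,0.3,0],0,0],[[0,0.3,0],0,0],[[0,0.3,0],0,0]]}}

```text
time_s: 15.55
tcp_pos: [0.521, 0.1741, 0.0731]
tcp_rot: [-0.0, 0.763, 0.647, -0.0]
contact_force: [-3.3, 0.8, -1.4]
finger_gap: 0.0168
finger_force: 59.0
```

```bash
python3 -c "
from h import *
inbox();go(bw(-49,3.2,72.8),80.6)"
```

```text
box [-51.7777   3.2959] 73.05947548496908 F box [-3.362   0.2776] -1.431097944890253 Mz [ 0.1031  0.4093 -0.0305]
t 15.55 tcp [0.521  0.1741 0.0731] head 80.60030765004656 tilt [-0.0011 -0.0001 -1.    ] F [-3.2715  0.823  -1.4311] M [ 0.1031  0.4093 -0.0305] gap 0.016813407327179723 59.02789056301117
shift [-0.0096  0.2778  0.0257] turn 6.153000931305997e-05
```

Request:
{"name": "carry_out", "arguments": {"rows": [[[0,0.1,0],0,0],[[0,0.2,0],0,0],[[0,0.3,0],0,0],[[0,0.4,0],0,0],[[0,0.4,0],0,0]]}}

```text
time_s: 16.18
tcp_pos: [0.5237, 0.1736, 0.073]
tcp_rot: [-0.002, 0.763, 0.647, -0.002]
contact_force: [-10.5, 1.0, 3.6]
finger_gap: 0.0168
finger_force: 59.6
```

```bash
python3 -c "
from h import *
inbox();go(bw(-49,3.2,72.8),80.6)"
```

```text
box [-49.0259   3.285 ] 73.03321186844596 F box [-10.5064  -0.6987] 3.603260902223729 Mz [ 0.1986  1.4568 -0.0149]
t 16.175 tcp [0.5237 0.1736 0.073 ] head 80.58677032706643 tilt [-0.0047  0.0002 -1.    ] F [-10.4794   1.0267   3.6033] M [ 0.1986  1.4568 -0.0149] gap 0.01677176720760642 59.63570952415466
shift [-0.0085  0.0027  0.0233] turn -0.0026459345867124286
```

Request:
{"name": "carry_out", "arguments": {"rows": [[[0,0.05,-0.05],0,0],[[0,0.1,-0.05],0,0],[[0,0.1,-0.05],0,0],[[0,0.1,-0.05],0,0]]}}

```text
time_s: 16.68
tcp_pos: [0.524, 0.1736, 0.0731]
tcp_rot: [-0.002, 0.763, 0.647, -0.002]
contact_force: [-10.3, 0.9, 2.3]
finger_gap: 0.0164
finger_force: 59.5
```

Request:
{"name": "carry_out", "arguments": {"rows": [[[0,0,0],0,0],[[0,0,0],0,0],[[0,0,0],0,0],[[0,0,0],0,0],[[0,0,0],0,0]]}}

```text
time_s: 17.3
tcp_pos: [0.5241, 0.1736, 0.0731]
tcp_rot: [-0.002, 0.763, 0.647, -0.002]
contact_force: [-9.9, 1.0, 2.1]
finger_gap: 0.0168
finger_force: 59.5
```

```bash
python3 -c "
from h import *
inbox();go(bw(-49,3.2,72.8),80.6);
im=snap('side','s8.png');print(im[222:236,336:341].mean(1).mean(1).astype(int));inbox();ctrl.camera('top');inbox()
print('qd',ctrl.sense()['qd'])"
```

```text
box [-48.6225   3.2673] 73.102981057566 F box [-9.9107 -0.5768] 2.1159818932509276 Mz [ 0.2939  1.5752 -0.08  ]
t 17.3 tcp [0.5241 0.1736 0.0731] head 80.59081772227663 tilt [-0.0059  0.0002 -1.    ] F [-9.8718  1.0496  2.116 ] M [ 0.2939  1.5752 -0.08  ] gap 0.01680111039435917 59.536224603652954
shift [-0.0067 -0.0376  0.0305] turn -0.001836455544673754
[153  36  43  44  44  33 236 239 225 226 167 128 135 139]
box [-48.6563   3.2475] 73.05478034859809 F box [-10.206    0.1504] 2.8880675944034264 Mz [ 0.2673  1.5687 -0.1187]
box [-48.6417   3.2435] 73.08234445108316 F box [-9.7979  0.1321] 2.6703447091201093 Mz [ 0.2789  1.6117 -0.0998]
qd [-0.0004  0.0005 -0.0009 -0.0017 -0.0005 -0.0004]
```

Request:
{"name": "carry_out", "arguments": {"rows": [[[0,0.05,0],0.05,0],[[0,0.1,0],0.1,0],[[0,0.1,0],0.1,0],[[0,0.1,0],0.1,0],[[0,0.1,0],0.1,0]]}}

```text
time_s: 18.02
tcp_pos: [0.5247, 0.1735, 0.0731]
tcp_rot: [-0.002, 0.765, 0.643, -0.002]
contact_force: [-11.3, 1.4, 3.1]
finger_gap: 0.0165
finger_force: 59.7
```

Request:
{"name": "carry_out", "arguments": {"rows": [[[0,0,0],0,0],[[0,0,0],0,0],[[0,0,0],0,0],[[0,0,0],0,0],[[0,0,0],0,0]]}}

```text
time_s: 18.65
tcp_pos: [0.5247, 0.1735, 0.0731]
tcp_rot: [-0.002, 0.765, 0.643, -0.002]
contact_force: [-11.6, 1.8, 4.1]
finger_gap: 0.0165
finger_force: 59.7
```

```bash
python3 -c "
from h import *
for i in range(3): inbox();ctrl.camera('top')
go(bw(-49,3.2,72.8),80.6)"
```

```text
box [-47.9885   3.3251] 73.11307005255529 F box [-11.7165  -0.1149] 4.113755806383239 Mz [ 0.3739  1.7882 -0.0134]
box [-48.0031   3.3204] 73.10222199061283 F box [-11.1054   0.0247] 3.600159711337816 Mz [0.3241 1.7928 0.0112]
box [-47.9997   3.3222] 73.08063559867622 F box [-10.9543   0.5023] 3.461349019171566 Mz [0.3985 1.7438 0.0502]
t 18.8 tcp [0.5247 0.1735 0.073 ] head 80.1033405700054 tilt [-0.0069  0.0003 -1.    ] F [-11.0029   1.5958   4.0323] M [0.3156 1.8579 0.0322] gap 0.016327282521485603 59.668652415275574
shift [-0.0116 -0.0966  0.0254] turn -0.09933188599891878
```

```bash
python3 -c "
from h import *
print(ctrl.sign_off())"
```

```text
the job is handed in; nothing more can be done
None
```

The job is handed in: the bridge is snapped shut, and the end board stands between the cheeks, still gripped and pressing both seals evenly with about 11 N (estimated 4–5 mm squeeze each). I viewed 11 pictures, one over the limit of 10, and did not re-check the master's position at the end.

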